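Press a wooden cheek home with a ratchet bar clamp and let the clamp off again

ROBOT

A 7-joint arm with a two-finger parallel gripper is mounted at the origin on the work surface. World frame = base frame: x ahead of the robot, y to its left, z up, the work surface at z = 0. Lengths are in mm, angles in rad, forces in N, time in s.
With the tool pointing down it reaches from about 400 to 875 mm from the base axis. Payload 4.4 kg.
Tool frame: the origin (TCP) lies at the very end of the fingers, on their centre line; the grasp point (between the pads) lies 19 mm behind it; z points along the fingers, x is the direction in which the jaws open and shut, and the axes are right-handed (so a half turn about z gives the same grasp; the last joint's range is limited). The gripper opens to 85 mm and grips with 20 to 120 N. Pads are 22 mm wide; open, the fingers measure 114 mm over their backs; the gripper's body (76 mm by 85 mm) begins 54 mm behind the grasp point. The pads swing forward as they close: fully open they stand 13 mm farther back than shut.
Start: joints at [1.069, 0.628, 0.038, 1.517, -0.027, 0.996, -0.02], TCP at [274.417, -589.248, 210.613] pointing down, gripper open.
Joint ranges: [-3.06, 3.06], [-0.37, 2.12], [-1.25, 1.32], [0.18, 2.47], [-1.1, 4.24], [0.23, 1.98], [-2.94, 2.94]. Speed limits (rad/s): [2.57, 2.57, 3.14, 3.14, 3.14, 3.14, 3.14].

INTERFACE

Orientations are given as [roll, pitch, yaw] about the fixed x, y, z axes, in that order (R = Rz(yaw) Ry(pitch) Rx(roll)).
In Python, from cell import telemetry, get_image, get_calibration, ctrl gives the robot as it stands. The module is installed in compiled form; this text tells all that it offers.
- The arm moves only by the tool arm_command, never from a script. Its arguments are lists of equal length, an entry for each row: "rot": the turn, a rotation vector about the world's x, y, z in degrees, a list of three; "slide": the shift along the world's x, y, z in mm, a list of three; "gripper": the finger opening in mm, from 0 to 85.4. A call has 1 to 5 rows; each row shifts and turns the pose as measured when the row begins; what a row does not reach is not made up. A row lasts 1/12 s, in which the tool goes at most 41.7 mm and 7.16 degrees, less where a joint would pass 70% of its speed; a pose out of reach is approached as far as the arm can. A call with a gripper value outside its range is refused whole. The fingers move at their own pace and stop on an object; the grip force is fixed at half the most. Time passes only in rows, so rows that do not move let the fingers close. It gives the time, the measured TCP pose, the force and the opening at its end, in the units of the state.
- telemetry.read_state(): the state, without advancing time (a new reading comes with each control period).
- get_image(name): name is "side" or "top" or "wrist"; returns (picture, depth): 420x560x3 uint8, red, green, blue; 420x560 float32, mm along the optical axis (not along the pixel's ray), 0 where there is no reading.
- get_calibration(name): a dict with "fx", "fy", "cx", "cy" (pixels), "D" ([k1, k2, p1, p2, k3] as OpenCV has them; the pictures are not rectified), "xyz" and "attitude" of the camera in the world. Camera axes: x right, y up, looking along -z (the intrinsics and any distortion apply to the point x, -y, -z); pixel columns grow to the right and rows downward; lengths in mm; the calibration is good to about 2 mm. A picture is of the moment at which its call begins: read the wrist's pose just before it. get_calibration takes no time and is no camera call; for the wrist camera it gives the pose at the moment of the call.
- ctrl.finish_job(): hands the job in, once; it reports no verdict.
The state is a dict: "clock": time; "qpos": joint angles; "qd": joint speeds; "tau": joint torques, N m; "eef_pos": TCP position; "tool_rot": TCP orientation; "force": force on the tool from outside, world axes, zero at the start; "torque": the same for the moment, N m; "width": finger opening in mm.
Only numpy, scipy, OpenCV 4.12 (cv2) and the standard library are available. Lean on these libraries where they do the work, as an engineer would, in place of code of your own. Each camera call takes 0.05 s, during which the arm holds its last target.

TASK

The wooden cheek nearer the clamp's sliding jaw still stands proud of the little audio unit in the clamping jig. Pump the clamp's trigger until the jaw has pressed that cheek fully home against the case, stopping as soon as the trigger goes firm so that the wood is not crushed; then press the release lever and slide the jaw all the way back to its stop. Do not disturb the other things on the desk.

Things in the scene. Friction and masses are not known exactly. Their poses are not given: they have to be found in the camera images.
- jig: Clamping jig fixed to the desk: plywood board 400 x 150 x 18 mm carrying a ratchet bar clamp, handle up. Origin: underside of the board, under the bar. x: along the bar, the way the jaw closes; z up. Board x -155 to 245 mm. Toothed steel bar 8 mm wide, 72 to 90 mm above the desk, y = 0. Fixed end jaw (102 mm high) faces x = 205 mm; low post under the bar's rear end at x = -139 mm.
- jaw: The black sliding jaw with its rubber pad (36 mm wide, 23 to 57 mm above the desk). Origin: desk height, in the plane of the pad's pressing face; axes as the jig's. In the jig's frame it slides from x = 15 mm (rear stop) to 100 mm, with about 3 N of drag. Carries handle, trigger and release lever. Forward it clicks over teeth 5.5 mm apart; backward they lock it unless the release lever is down.
- handle (a point): Centre of the upright black pistol handle of the sliding jaw, 150 mm above the desk, 68 mm behind (-x) the pad's face. Handle 18 mm thick (x), 27 mm wide (y), top 188 mm above the desk; it stands on the housing around the bar (30 mm wide, top 112 mm above the desk, from 0 to 94 mm behind the pad's face).
- trigger (a joint): Angle of the grey trigger in rad: 0 = at rest (sprung forward), 0.27 = fully pulled, against the handle. It stands in front (+x) of the handle, hinged 46 mm above the desk, 20 mm behind the pad's face. The first third of a pull is idle; a full pull drives the jaw on by one tooth (5.5 mm), which holds it there. Let it come fully forward before the next pull.
- trigger_tip (a point): Centre of the trigger's rounded top, a cross bar 14 mm thick (x), 26 mm wide (y); at rest 178 mm high, 16 mm behind the pad's face, 68 mm over tip and handle. Full travel 35 mm backwards (-x). Pulled slowly there by a finger in front of it: 2 to 10 N while the jaw is free, 9 to 15 N while driving the cheek. With the cheek home it goes firm part-way: stop by 20 N; well over 25 N crushes the wood.
- release: The steel release lever behind the handle, which is also the holding pawl. Origin: its hinge, 92 mm above the desk, 88 mm behind the pad's face. Pressed down at its rear end it turns up to 0.2 rad; beyond 0.13 rad (6 mm down at the paddle) the jaw is free to go back. A spring raises it.
- paddle (a point): Thumb paddle at the rear end of the release lever: 30 mm long (x), 24 mm wide, its rear edge turned up 8 mm as a lip. This point: centre of the flat top, 129 mm above the desk and 135 mm behind the pad's face when up; axes as the jig's then. Goes 9 mm down and 7 mm back against 2 to 6 N to a hard stop; never over 35 N. Held down and pushed backwards at the lip it takes the jaw along.
- unit (a point): Small audio unit fixed on the board against the end jaw: grey metal case 90 mm (x) by 110 mm by 44 mm high with black knobs, a wooden cheek at either end. This point: centre of the case's underside, x = 147 mm in the jig's frame; axes as the jig's.
- cheek: The wooden cheek on the sliding jaw's side, 12 mm thick (x), 116 mm wide, 44 mm high, on two tight dowels (about 10 N to push; stays where left). Origin: middle of the lower edge of its inner face (the one towards the case); axes as the jig's. At the start it stands 4 to 10 mm off the case; fully home its origin is at x = 102 mm in the jig's frame (pad face then at x = 90 mm).
- cup: Empty clear plastic cup, 76 mm across, 95 mm high, beside the jig. Origin: centre of the base. To be left alone.
- tin: Flat round metal tin, 64 mm across, 22 mm high, beside the jig. Origin: centre of the base. To be left alone.
- machine: Small coil tattoo machine, about 16 x 95 x 54 mm, standing on its base beside the jig. Origin: centre of the base. To be left alone.

How it is judged:
By the outcome, as a careful person would: the job done as asked, in the order asked, and still so for the second after the job is handed in, with the robot touching nothing.
It also fails if it takes over 72 s, if anything falls off the work surface, if the arm or the gripper's body presses on something with over 40 N, if the wrist force passes 120 N, or if a joint passes its speed limit or range.

## Working session

There is one attempt and no reset: what is moved stays moved. The work goes in short steps, Python scripts to look and compute and a tool call to move; the robot and the scene stay as the last step left them, time stands still between calls to the robot, and variables do not carry over. Pictures are saved under pics/ and viewed, and the job is handed in when it is done.

Besides the shell and the picture viewer there is one more tool, called after "Request:" as name(argument=value, ...), one argument or row to a line, values as JSON. arm_command: Moves the arm, as the interface text tells. Its arguments: {"type":"object","properties":{"rot":{"type":"array"},"slide":{"type":"array"},"gripper":{"type":"array"}},"required":["rot","slide","gripper"]}

```bash
mkdir -p pics; cat > h.py <<'E'
import numpy as np, cv2
from cell import telemetry, get_image, get_calibration, ctrl
def snap(n,f):
    im,d=get_image(n); c=get_calibration(n)
    cv2.imwrite('pics/'+f+'.png',cv2.cvtColor(im,cv2.COLOR_RGB2BGR)); np.savez('pics/'+f+'.npz',d=d,im=im)
    return im,d,c
E
python3 - <<'E'
from h import *
for n in ['side','top','wrist']:
    im,d,c=snap(n,n+'0'); print(n,c)
print(telemetry.read_state())
E
```

```text
side {'fx': 482.6018814562277, 'fy': 482.6018814562277, 'cx': 274.8498098170068, 'cy': 204.63215795612362, 'D': array([-0.00164161,  0.        ,  0.        ,  0.        ,  0.        ]), 'xyz': array([297.71565728, 734.42918745, 801.08508172]), 'attitude': array([ 8.50177575e-01,  2.38851637e-03, -2.78917729e+00])}
top {'fx': 454.4675945485004, 'fy': 454.4675945485004, 'cx': 280.42468374381735, 'cy': 211.56743818735944, 'D': array([-0.09353762,  0.        ,  0.        ,  0.        ,  0.        ]), 'xyz': array([491.13250212,  31.67847365, 923.3015204 ]), 'attitude': array([ 0.07870985,  0.00921029, -1.54142725])}
wrist {'fx': 327.34472744675514, 'fy': 327.34472744675514, 'cx': 279.9702466029689, 'cy': 207.57491950352963, 'D': array([-0.03115985,  0.        ,  0.        ,  0.        ,  0.        ]), 'xyz': array([ 348.91990367, -554.50021119,  374.29013356]), 'attitude': array([-0.32606766,  0.00165525, -1.13430241])}
{'clock': 0.15, 'qpos': array([ 1.06921198,  0.62913977,  0.03846607,  1.51816099, -0.02700446,
        0.99629573, -0.02001788]), 'qd': array([ 4.04389548e-04, -2.22515410e-03, -2.31553237e-05, -2.27713105e-03,
       -1.08460797e-03, -7.15634472e-04,  1.62368599e-03]), 'tau': array([ 2.68288917e-03, -5.63799727e+01,  1.22834131e+00, -1.93651146e+01,
        1.12207254e-02,  7.38660718e-03, -6.41212011e-06]), 'eef_pos': array([ 274.18108081, -588.77154111,  209.88946763]), 'tool_rot': array([ 3.14157786e+00,  1.48543782e-03, -1.13504711e+00]), 'force': array([-0.56877951,  0.00996861,  0.08218738]), 'torque': array([-0.01354947,  0.05157488,  0.00024605]), 'width': 85.03286321920709}
```

View pics/side0.png

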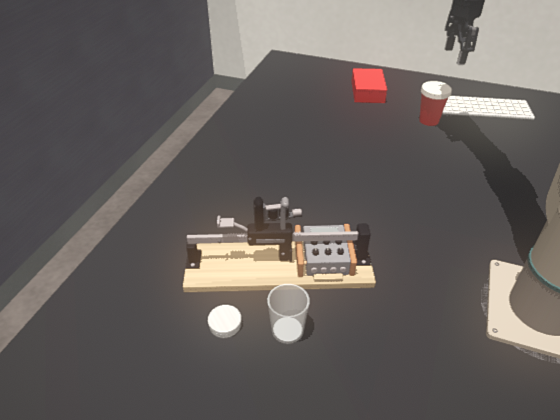

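View pics/top0.png

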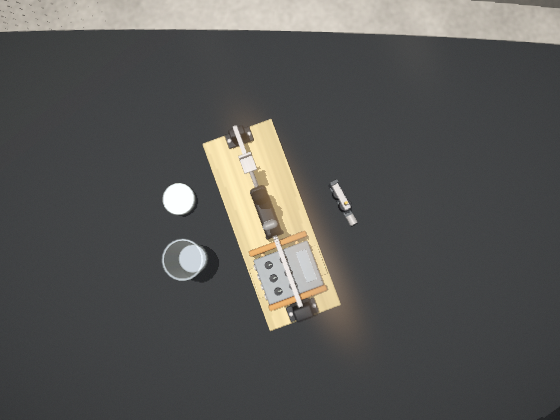

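The side view shows the jig with its end jaw towards the robot, and the cup and tin on its +y side. In the top view the bar runs from about (236,130) to (302,312), with the machine at (343,203) on the other side. Next I'll measure.

```bash
cat >> h.py <<'E'
from scipy.spatial.transform import Rotation as Rn
def cloud(d,c):
    H,W=d.shape; K=np.array([[c['fx'],0,c['cx']],[0,c['fy'],c['cy']],[0,0,1]])
    v,u=np.mgrid[:H,:W]; p=cv2.undistortPoints(np.stack([u,v],-1).reshape(-1,1,2).astype(float),K,c['D']).reshape(H,W,2)
    P=np.stack([p[...,0]*d,-p[...,1]*d,-d],-1)
    return P@Rn.from_euler('xyz',c['attitude']).as_matrix().T+c['xyz']
def proj(X,c):
    R=Rn.from_euler('xyz',c['attitude']).as_matrix(); q=(np.atleast_2d(X)-c['xyz'])@R
    q=q*[1,-1,-1]; K=np.array([[c['fx'],0,c['cx']],[0,c['fy'],c['cy']],[0,0,1]])
    return cv2.projectPoints(q,np.zeros(3),np.zeros(3),K,c['D'])[0][:,0]
E
python3 - <<'E'
from h import *
z=np.load('pics/top0.npz'); c=get_calibration('top'); P=cloud(z['d'],c); im=z['im'].astype(int)
Z=P[...,2]
print('desk z',np.median(Z[300:400,100:250]))
# board
m=(abs(Z-18)<7)&(im[...,0]-im[...,2]>35)
k,l,s,_=cv2.connectedComponentsWithStats(m.astype(np.uint8)); 
print(m.sum(), np.median(Z[m]))
r=cv2.minAreaRect(P[m][:,:2].astype(np.float32)); print(r, cv2.boxPoints(r))
# heights
for lo,hi in [(60,100),(100,140),(140,210)]:
    m2=(Z>lo)&(Z<hi); Q=P[m2]; print(lo,hi,m2.sum(),Q.mean(0) if len(Q) else 0, cv2.minAreaRect(Q[:,:2].astype(np.float32)))
E
```

```text
desk z 0.23846556087244153
8652 17.914655491761323
((539.57177734375, 62.115333557128906), (400.8642578125, 150.46035766601562), 21.981252670288086) [[325.5509   56.85437]
 [381.86865 -82.66847]
 [753.59265  67.3763 ]
 [697.2749  206.89914]]
60 100 4160 [462.25830131  56.17641958  69.50139379] ((526.1112060546875, 65.68818664550781), (300.99365234375, 314.6385498046875), 65.78465270996094)
100 140 1033 [543.6580625   63.39550643 114.59708003] ((509.37872314453125, 50.856727600097656), (312.67852783203125, 32.70452880859375), 22.225345611572266)
140 210 334 [556.7723576   68.53441634 180.19891423] ((552.8795166015625, 67.61546325683594), (68.54594421386719, 26.66255760192871), 21.123872756958008)
```

```bash
cat >> h.py <<'E'
O=np.array([581.3,79.0,0]); A=np.radians(201.98)
RJ=np.array([[np.cos(A),-np.sin(A),0],[np.sin(A),np.cos(A),0],[0,0,1]])
toJ=lambda P:(P-O)@RJ
toW=lambda p:np.asarray(p)@RJ.T+O
E
python3 - <<'E'
from h import *
for n in ['top','side']:
    z=np.load(f'pics/{n}0.npz'); c=get_calibration(n); J=toJ(cloud(z['d'],c)); im=z['im'].astype(int); ok=z['d']>0
    def rep(nm,m):
        m=m&ok; Q=J[m]
        if len(Q): print(n,nm,len(Q),np.percentile(Q,[1,10,50,90,99],axis=0).round(1).T.tolist())
    near=(abs(J[...,1])<90)&(J[...,0]>-170)&(J[...,0]<260)
    x,y,zz=J[...,0],J[...,1],J[...,2]
    rep('handle/tip',near&(zz>150)&(zz<215))
    rep('handletop',near&(zz>182)&(zz<215))
    rep('paddle',near&(zz>118)&(zz<150)&(x<-20))
    rep('bar',near&(abs(zz-90)<4)&(x>130)&(x<190))
    rep('cheek',near&(abs(zz-62)<4)&(x>60)&(x<115)&(abs(y)>25)&(im[...,0]-im[...,2]>40))
    rep('cheekN',near&(abs(zz-62)<4)&(x>150)&(x<220)&(abs(y)>25)&(im[...,0]-im[...,2]>40))
    rep('case',near&(abs(zz-62)<4)&(abs(y)>25)&(im[...,0]-im[...,2]<15))
for n in ['top','side']:
    im=cv2.imread(f'pics/{n}0.png'); 
    cv2.imwrite(f'pics/{n}0c.png',cv2.resize(im[100:340,190:370] if n=='top' else im[180:300,170:390],None,fx=3 if n=='side' else 2.4,fy=3 if n=='side' else 2.4,interpolation=2))
E
```

```text
top handle/tip 322 [[-3.3, 0.2, 13.1, 61.2, 64.6], [-12.1, -9.2, 0.5, 10.0, 13.0], [155.1, 175.2, 183.3, 187.0, 188.8]]
top handletop 203 [[-1.6, 1.6, 11.3, 60.3, 63.2], [-10.8, -8.2, 0.6, 8.9, 11.4], [182.1, 182.8, 185.1, 187.5, 189.0]]
top paddle 292 [[-77.9, -74.6, -60.7, -45.5, -34.2], [-11.4, -9.0, 0.3, 9.6, 12.0], [118.8, 125.3, 128.7, 136.2, 138.5]]
top bar 146 [[130.8, 136.5, 160.1, 183.6, 188.9], [-3.9, -3.2, 0.0, 3.2, 3.9], [87.1, 88.2, 90.1, 91.9, 93.4]]
top cheek 220 [[83.3, 84.5, 89.5, 94.3, 102.3], [-56.8, -51.1, 0.1, 50.6, 56.9], [58.2, 59.1, 61.3, 63.5, 65.4]]
top cheekN 225 [[187.9, 193.2, 198.1, 202.9, 204.2], [-57.4, -51.3, -25.0, 51.0, 56.8], [58.5, 59.8, 61.6, 63.5, 65.3]]
top case 1294 [[103.6, 110.9, 146.8, 183.3, 190.3], [-54.2, -49.3, 26.9, 48.1, 52.9], [58.8, 60.3, 62.2, 63.9, 65.4]]
side handle/tip 303 [[-3.0, -0.6, 10.8, 57.8, 62.6], [-13.4, -11.5, -7.1, 4.6, 10.2], [150.4, 155.2, 177.4, 186.0, 188.9]]
side handletop 103 [[-2.3, 1.6, 11.3, 59.9, 62.4], [-12.0, -9.1, -1.6, 6.7, 10.1], [182.3, 182.9, 185.4, 187.7, 189.2]]
side paddle 185 [[-78.6, -76.1, -62.6, -46.7, -36.9], [-11.7, -9.3, -0.2, 10.6, 14.6], [119.5, 124.8, 128.8, 135.8, 138.1]]
side bar 112 [[130.3, 134.9, 157.8, 182.7, 189.2], [-5.1, -3.4, 0.1, 4.2, 6.0], [86.2, 87.7, 89.7, 91.6, 92.9]]
side cheek 109 [[82.3, 83.5, 87.9, 92.7, 94.1], [-57.3, -53.8, -32.4, 51.0, 57.6], [58.2, 59.8, 61.9, 63.9, 65.0]]
side cheekN 106 [[191.7, 192.6, 196.7, 200.9, 202.3], [-57.0, -53.2, -31.7, 51.6, 57.3], [58.8, 60.0, 62.0, 63.6, 64.6]]
side case 704 [[101.9, 109.6, 146.7, 182.6, 189.5], [-54.3, -51.5, -33.6, 49.6, 55.4], [58.4, 60.2, 62.4, 64.3, 65.7]]
```

View pics/side0c.png

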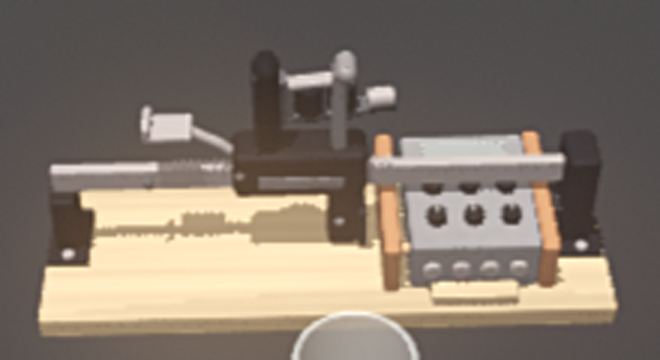

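View pics/top0c.png

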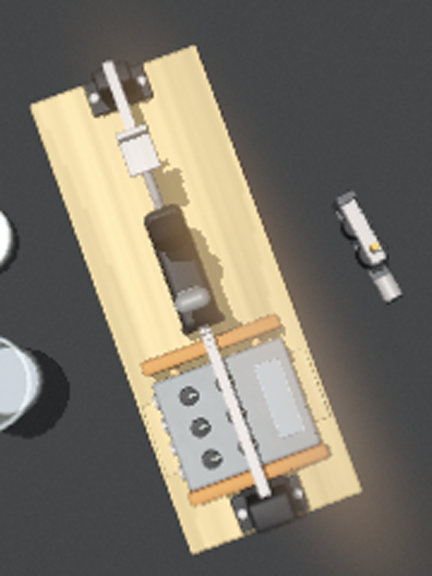

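Request:
arm_command(
  rot=[
    [0,0,-3],
    [0,0,0],
    [0,0,0],
    [0,0,0],
    [0,0,0],
  ],
  slide=[
    [13,38,5],
    [13,38,2],
    [13,38,0],
    [13,38,0],
    [13,38,0],
  ],
  gripper=[0,0,0,0,0],
)

```text
clock: 0.57
eef_pos: [332.3, -401.7, 214.0]
tool_rot: [3.135, -0.002, -1.208]
force: [1.6, -0.6, 0.9]
width: 25.2
```

Request:
arm_command(
  rot=[
    [0,0,0],
    [0,0,0],
    [0,0,0],
    [0,0,0],
    [0,0,0],
  ],
  slide=[
    [13,38,0],
    [13,38,0],
    [13,38,0],
    [13,38,0],
    [13,38,0],
  ],
  gripper=[0,0,0,0,0],
)

```text
clock: 0.98
eef_pos: [397.2, -203.4, 213.8]
tool_rot: [3.135, -0.001, -1.21]
force: [1.1, -0.0, -1.2]
width: 0.2
```

Request:
arm_command(
  rot=[
    [0,0,0],
    [0,0,0],
    [0,0,0],
    [0,0,0],
    [0,0,0],
  ],
  slide=[
    [13,38,0],
    [13,38,0],
    [13,38,0],
    [13,30,0],
    [10,20,0],
  ],
  gripper=[0,0,0,0,0],
)

```text
clock: 1.4
eef_pos: [459.9, -27.4, 214.2]
tool_rot: [3.136, 0.0, -1.205]
force: [0.3, 0.1, 0.4]
width: 0.1
```

Request:
arm_command(
  rot=[
    [0,0,1],
    [0,0,0],
    [0,0,0],
    [0,0,0],
    [0,0,0],
  ],
  slide=[
    [14,35,0],
    [10,25,0],
    [3,8,0],
    [0,0,0],
    [0,0,0],
  ],
  gripper=[0,0,0,0,0],
)

```text
clock: 1.82
eef_pos: [488.6, 50.7, 213.7]
tool_rot: [3.138, 0.002, -1.175]
force: [-0.1, -0.3, -0.1]
width: -0.1
```

```bash
cat > st.py <<'E'
from h import *
s=telemetry.read_state(); p=toJ(s['eef_pos']); f=s['force']@RJ
print('t',round(s['clock'],2),'J',p.round(1),'fJ',f.round(1),'rot',s['tool_rot'].round(3),'xdir err',)
E
python3 - <<'E'
import st
from h import *
im,d,c=snap('side','side1'); cv2.imwrite('pics/side1c.png',cv2.resize(cv2.cvtColor(im,4)[130:310,170:390],None,fx=3,fy=3,interpolation=2))
E
```

```text
t 1.82 J [ 96.5  -8.4 213.7] fJ [ 0.2  0.2 -0.1] rot [ 3.138e+00  2.000e-03 -1.175e+00] xdir err
```

View pics/side1c.png

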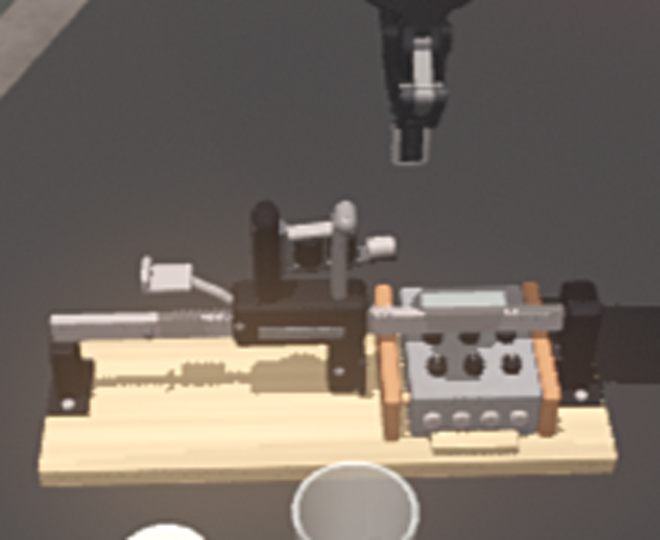

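The side picture shows the closed fingertips (crop pixel 410,160) ahead of the trigger tip (345,212) and above it, all clear. I'll lower and approach.

Request:
arm_command(
  rot=[
    [0,0,0],
    [0,0,-0.5],
    [0,0,0],
    [0,0,0],
    [0,0,0],
  ],
  slide=[
    [3,-8,-20],
    [0,0,-20],
    [0,0,-8],
    [6,2.5,0],
    [0,0,0],
  ],
  gripper=[0,0,0,0,0],
)

```text
clock: 2.28
eef_pos: [496.4, 35.1, 165.5]
tool_rot: [3.136, -0.002, -1.198]
force: [1.0, 0.3, -0.0]
width: 0.1
```

```bash
python3 st.py
```

```text
t 2.28 J [ 95.1   8.9 165.5] fJ [-1.1  0.1 -0. ] rot [ 3.136e+00 -2.000e-03 -1.198e+00] xdir err
```

Request:
arm_command(
  rot=[
    [0,0,0],
    [0,0,0],
    [0,0,0],
    [0,0,0],
    [0,0,0],
  ],
  slide=[
    [0,0,0],
    [-3,8,0],
    [0,0,0],
    [4,1.6,0],
    [0,0,0],
  ],
  gripper=[0,0,0,0,0],
)

```text
clock: 2.7
eef_pos: [499.0, 44.8, 168.5]
tool_rot: [3.141, -0.003, -1.199]
force: [1.3, 0.1, -0.3]
width: -0.1
```

```bash
python3 st.py
```

```text
t 2.7 J [ 89.1   0.9 168.5] fJ [-1.2  0.4 -0.3] rot [ 3.141e+00 -3.000e-03 -1.199e+00] xdir err
```

Request:
arm_command(
  rot=[
    [0,0,0],
    [0,0,0],
    [0,0,0],
    [0,0,0],
    [0,0,0],
  ],
  slide=[
    [3,1.2,0],
    [3,1.2,0],
    [3,1.2,0],
    [3,1.2,0],
    [3,1.2,0],
  ],
  gripper=[0,0,0,0,0],
)

```text
clock: 3.12
eef_pos: [515.7, 51.8, 169.3]
tool_rot: [-3.141, -0.004, -1.198]
force: [0.1, -0.1, -0.1]
width: 0.2
```

```bash
python3 st.py
```

```text
t 3.12 J [ 71.    0.6 169.3] fJ [-0.   0.1 -0.1] rot [-3.141 -0.004 -1.198] xdir err
```

Request:
arm_command(
  rot=[
    [0,0,0],
    [0,0,0],
    [0,0,0],
    [0,0,0],
    [0,0,0],
  ],
  slide=[
    [2,0.8,-0.3],
    [2,0.8,-0.3],
    [2,0.8,-0.3],
    [2,0.8,-0.3],
    [2,0.8,-0.3],
  ],
  gripper=[0,0,0,0,0],
)

```text
clock: 3.53
eef_pos: [527.2, 56.3, 167.3]
tool_rot: [3.142, -0.004, -1.198]
force: [1.0, 0.6, 0.2]
width: -0.3
```

```bash
python3 st.py
```

```text
t 3.53 J [ 58.7   0.8 167.3] fJ [-1.2 -0.2  0.2] rot [ 3.142 -0.004 -1.198] xdir err
```

```bash
python3 - <<'E'
from h import *
im,d,c=snap('side','side2'); cv2.imwrite('pics/side2c.png',cv2.resize(cv2.cvtColor(im,4)[130:310,170:390],None,fx=3,fy=3,interpolation=2))
im,d,c=snap('wrist','wrist2')
import st
E
```

```text
t 3.63 J [ 58.4   0.8 167.3] fJ [ 0.1 -0.  -1.2] rot [-3.141 -0.004 -1.198] xdir err
```

View pics/side2c.png

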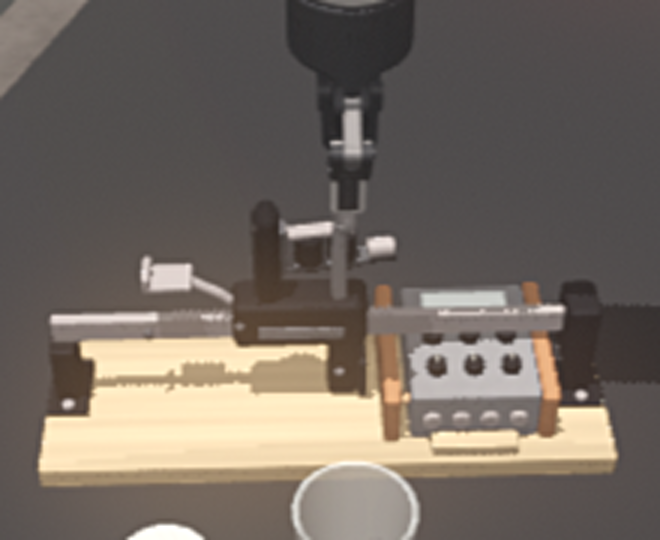

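View pics/wrist2.png

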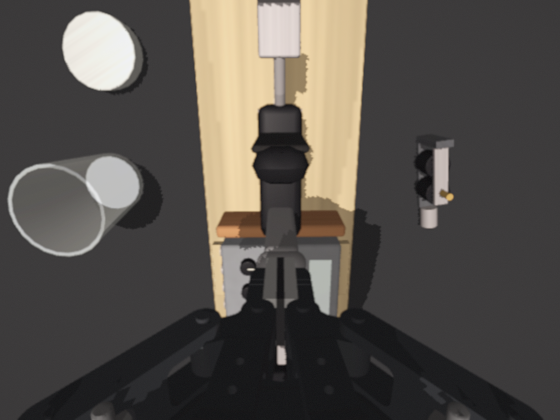

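```bash
python3 - <<'E'
from h import *
z=np.load('pics/side2.npz'); c=get_calibration('side'); J=toJ(cloud(z['d'],c))
s=telemetry.read_state()
def pc(p): return ((proj(p,c)-[170,130])*3).round(0)
print('tcp',pc(s['eef_pos']),'tip rest',pc(toW([57,0,178])),'bar', pc(toW([57,0,188])))
x,y,zz=J[...,0],J[...,1],J[...,2]
for a in range(155,260,6):
    m=(zz>a)&(zz<a+6)&(x>10)&(x<110)&(abs(y)<60)&(z['d']>0)
    if m.sum(): print(a,m.sum(),np.percentile(x[m],[2,50,98]).round(1),np.percentile(y[m],[2,50,98]).round(1))
E
```

```text
tcp [[345. 230.]] tip rest [[343. 219.]] bar [[343. 207.]]
155 14 [11.3 50.4 56.4] [-7.8 -5.8 -2.2]
161 15 [10.8 50.3 56.3] [-10.4  -6.6  -1.1]
167 16 [11.  50.3 56.2] [-10.1  -7.2  -3.4]
173 22 [11.1 49.6 63.3] [-10.4  -6.2   6.7]
179 44 [11.2 54.  62.4] [-11.6  -6.2   6.5]
185 14 [11.4 56.2 65.3] [-6.  -3.8  4. ]
191 14 [48.3 54.8 67.7] [-10.2  -4.9  -3.3]
197 26 [49.3 58.7 67.5] [-12.9 -10.9  -4.4]
203 24 [48.2 56.6 67.5] [-13.5 -10.   -3.7]
209 24 [48.2 57.4 67.4] [-13.3 -10.8  -3.7]
215 21 [48.9 55.6 63.1] [-16.2 -11.4  -5.9]
221 2 [61.1 62.9 64.8] [-13.7 -13.3 -12.8]
227 1 [46. 46. 46.] [-10.9 -10.9 -10.9]
233 11 [44.9 52.6 63.3] [-30.9 -29.4   1.7]
239 18 [45.4 58.9 70.4] [-35.5 -32.  -25.1]
245 4 [45.8 47.6 67.4] [-40.3 -38.9 -17.2]
251 33 [42.2 53.1 72.2] [-47.  -14.8 -11.8]
257 41 [42.2 58.7 73.2] [-51.3 -15.1  -6.9]
```

```bash
python3 - <<'E'
from h import *
c=get_calibration('wrist'); z=np.load('pics/wrist2.npz'); J=toJ(cloud(z['d'],c)); im=z['im'].astype(int)
x,y,zz=J[...,0],J[...,1],J[...,2]
print('tcp',proj(telemetry.read_state()['eef_pos'],c), c['xyz'],c['attitude'],telemetry.read_state()['eef_pos'])
for v,u in [(150,220),(150,340),(160,280),(30,280),(225,240),(230,330),(50,100),(180,115),(245,280),(265,280),(275,265),(285,275),(300,270)]: print((u,v),J[v,u].round(1),z['d'][v,u])
m=(abs(zz-18)<12)&(im[...,0]-im[...,2]>50); print(np.percentile(zz[m],[10,50,90]),np.percentile(y[m],[1,99]))
im=cv2.imread('pics/wrist2.png'); cv2.imwrite('pics/wrist2c.png',cv2.resize(im[90:300,200:360],None,fx=2.8,fy=2.8,interpolation=2))
im=cv2.convertScaleAbs(im[90:400,150:410],alpha=2.5,beta=30); cv2.imwrite('pics/wrist2b.png',cv2.resize(im,None,fx=1.9,fy=1.9))
E
```

```text
tcp [[279.53472586 252.911208  ]] [603.7636071   86.71758516 331.68629475] [-0.32574707 -0.00351233 -1.19733582] [527.38194662  56.42754298 167.26984271]
(220, 150) [ 23.4 -55.3  18.9] 311.44504
(340, 150) [24.5 59.  19.6] 311.1413
(280, 160) [  2.6   1.5 188.2] 144.39133
(280, 30) [-59.5   2.3 129.6] 180.02615
(240, 225) [ 84.1 -34.6  59.9] 292.04178
(330, 230) [88.7 45.5 62.7] 290.83423
(100, 50) [ -65.4 -152.9   24. ] 278.20258
(115, 180) [  41.5 -139.8   60.2] 278.0676
(280, 245) [ 49.3   1.1 176.4] 170.50163
(280, 265) [ 47.7   1.  200.9] 146.74547
(265, 275) [ 47.6  -5.4 209.6] 138.43457
(275, 285) [ 47.8  -1.1 217.2] 131.38318
(270, 300) [ 48.4  -2.9 226.6] 122.63652
[18.11140961 19.09762867 20.14939914] [-72.0220655  74.7151449]
```

View pics/wrist2b.png

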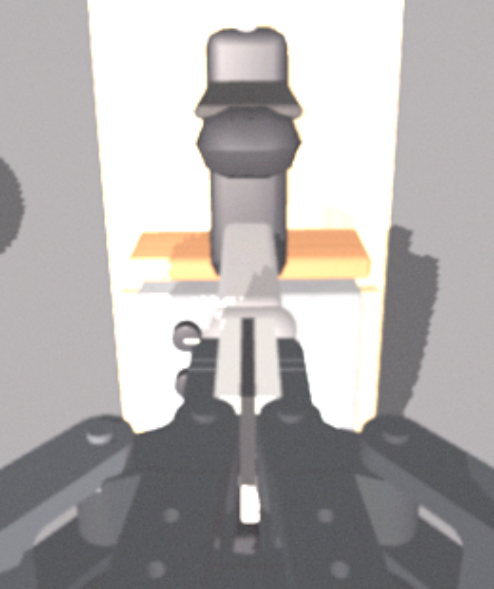

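```bash
python3 - <<'E'
from h import *
c=get_calibration('wrist'); z=np.load('pics/wrist2.npz'); J=toJ(cloud(z['d'],c))
for u in (270,275,288): print(u,[(v,J[v,u].round(0).astype(int).tolist()) for v in range(236,276,3)])
c=get_calibration('side'); z=np.load('pics/side1.npz'); J=toJ(cloud(z['d'],c)) # tcp then z=213.7, J 96.5,-8.4
x,y,zz=J[...,0],J[...,1],J[...,2]
for a in range(195,270,5):
    m=(zz>a)&(zz<a+5)&(x>70)&(x<120)&(abs(y)<50)&(z['d']>0)
    if m.sum(): print(a,m.sum(),np.percentile(x[m],[2,50,98]).round(1),np.percentile(y[m],[2,50,98]).round(1))
E
```

```text
270 [(236, [49, -4, 165]), (239, [49, -4, 168]), (242, [49, -4, 173]), (245, [50, -4, 175]), (248, [50, -4, 178]), (251, [51, -4, 179]), (254, [52, -4, 182]), (257, [48, -4, 193]), (260, [48, -4, 195]), (263, [48, -4, 199]), (266, [48, -3, 202]), (269, [48, -3, 203]), (272, [48, -3, 207]), (275, [47, -3, 210])]
275 [(236, [50, -2, 164]), (239, [50, -2, 168]), (242, [49, -2, 173]), (245, [49, -2, 177]), (248, [50, -2, 178]), (251, [51, -2, 179]), (254, [52, -2, 182]), (257, [48, -1, 193]), (260, [47, -1, 197]), (263, [47, -1, 200]), (266, [48, -1, 202]), (269, [47, -1, 206]), (272, [47, -1, 208]), (275, [47, -1, 210])]
288 [(236, [50, 6, 163]), (239, [50, 5, 168]), (242, [50, 5, 172]), (245, [50, 5, 175]), (248, [50, 5, 178]), (251, [51, 5, 180]), (254, [52, 5, 182]), (257, [47, 5, 194]), (260, [48, 5, 196]), (263, [48, 5, 199]), (266, [48, 5, 201]), (269, [48, 4, 205]), (272, [47, 4, 208]), (275, [48, 4, 209])]
230 1 [104.2 104.2 104.2] [-10.9 -10.9 -10.9]
235 15 [ 85.5  94.5 105.7] [-15.6 -13.8 -12.4]
240 17 [ 84.8  89.9 104. ] [-21.4 -15.  -11.9]
245 31 [ 84.8  95.4 106. ] [-22.3 -19.6 -11.4]
250 22 [ 84.8  92.4 106. ] [-22.2 -19.6  -7. ]
255 28 [ 84.8  95.8 106.5] [-22.2 -20.   -8.8]
260 29 [ 84.9  96.5 106.2] [-22.6 -19.1  -5.5]
265 11 [ 85.5  98.2 101.8] [-22.3 -20.1  -8.9]
```

The pictures show that the real fingertips end about 22 mm above the reported TCP. The side view has them at about 235 with the TCP at 214, and the wrist view has them at about 190 with the TCP at 167. The wrist camera still puts the board at 18–19 mm, so the pose reading is fine and I'll allow for the offset. The fingers passed just above the tip and touched nothing. I'll back off, go lower and approach again.

Request:
arm_command(
  rot=[
    [0,0,0],
    [0,0,0],
    [0,0,0],
    [0,0,0],
    [0,0,0],
  ],
  slide=[
    [-14,-5.7,0],
    [-14,-5.7,0],
    [-2,-1,-6],
    [0,0,-7],
    [0,0,-5],
  ],
  gripper=[0,0,0,0,0],
)

```text
clock: 4.05
eef_pos: [498.2, 44.2, 148.9]
tool_rot: [-3.138, -0.004, -1.198]
force: [-0.5, 0.4, -1.1]
width: 0.2
```

```bash
python3 st.py
```

```text
t 4.05 J [ 90.1   1.2 148.9] fJ [ 0.3 -0.6 -1.1] rot [-3.138 -0.004 -1.198] xdir err
```

Request:
arm_command(
  rot=[
    [0,0,0],
    [0,0,0],
    [0,0,0],
    [0,0,0],
    [0,0,0],
  ],
  slide=[
    [4,1.7,0],
    [4,1.7,0],
    [2,0.8,0],
    [1.5,0.6,0],
    [1.5,0.6,0],
  ],
  gripper=[0,0,0,0,0],
)

```text
clock: 4.47
eef_pos: [513.0, 50.8, 146.6]
tool_rot: [-3.141, -0.003, -1.197]
force: [-2.9, -1.6, 1.5]
width: -0.1
```

```bash
python3 st.py
```

```text
t 4.47 J [ 73.9   0.6 146.6] fJ [3.3 0.4 1.5] rot [-3.141e+00 -3.000e-03 -1.197e+00] xdir err
```

Request:
arm_command(
  rot=[
    [0,0,0],
    [0,0,0],
    [0,0,0],
    [0,0,0],
    [0,0,0],
  ],
  slide=[
    [2,0.8,0],
    [2,0.8,0],
    [2,0.8,0],
    [2,0.8,0],
    [2,0.8,0],
  ],
  gripper=[0,0,0,0,0],
)

```text
clock: 4.88
eef_pos: [521.7, 54.3, 146.6]
tool_rot: [3.138, -0.003, -1.197]
force: [-2.2, -0.9, 1.6]
width: -0.0
```

```bash
python3 st.py
```

```text
t 4.88 J [ 64.5   0.6 146.6] fJ [2.4 0.  1.6] rot [ 3.138e+00 -3.000e-03 -1.197e+00] xdir err
```

Request:
arm_command(
  rot=[
    [0,0,0],
    [0,0,0],
    [0,0,0],
    [0,0,0],
    [0,0,0],
  ],
  slide=[
    [2,0.8,0],
    [2,0.8,0],
    [2,0.8,0],
    [2,0.8,0],
    [2,0.8,0],
  ],
  gripper=[0,0,0,0,0],
)

```text
clock: 5.3
eef_pos: [523.4, 55.1, 146.0]
tool_rot: [3.118, -0.001, -1.199]
force: [-6.6, -3.3, 5.5]
width: -0.3
```

Request:
arm_command(
  rot=[
    [0,0,0],
    [0,0,0],
    [0,0,0],
    [0,0,0],
    [0,0,0],
  ],
  slide=[
    [1.7,0.7,0],
    [1.7,0.7,0],
    [1.5,0.6,0],
    [1.5,0.6,0],
    [0,0,0],
  ],
  gripper=[0,0,0,0,0],
)

```text
clock: 5.72
eef_pos: [521.8, 54.5, 145.6]
tool_rot: [3.1, 0.0, -1.201]
force: [-2.8, -1.1, 3.1]
width: 0.4
```

```bash
python3 st.py
```

```text
t 5.72 J [ 64.4   0.4 145.6] fJ [ 3.  -0.1  3.1] rot [ 3.1    0.    -1.201] xdir err
```

The tool yields in proportion to the commanded step and tilts slightly, so step size acts as force control. I'll raise it gradually and correct the tilt as I go.

Request:
arm_command(
  rot=[
    [0.9,-2.2,0],
    [0.4,-1,0],
    [0.4,-1,0],
  ],
  slide=[
    [2.8,1.1,0],
    [2.8,1.1,0],
    [2.8,1.1,0],
  ],
  gripper=[0,0,0],
)

```text
clock: 5.97
eef_pos: [525.3, 56.0, 144.5]
tool_rot: [-3.113, 0.002, -1.201]
force: [-7.3, -1.8, 5.0]
width: -0.3
```

```bash
python3 st.py
```

```text
t 5.97 J [ 60.5   0.3 144.5] fJ [ 7.5 -1.   5. ] rot [-3.113e+00  2.000e-03 -1.201e+00] xdir err
```

Request:
arm_command(
  rot=[
    [0,0,0],
    [0,0,0],
    [0,0,0],
  ],
  slide=[
    [3.5,1.4,0.5],
    [3.5,1.4,0.5],
    [3.5,1.4,0.5],
  ],
  gripper=[0,0,0],
)

```text
clock: 6.22
eef_pos: [526.0, 56.4, 144.5]
tool_rot: [-3.132, 0.004, -1.203]
force: [-8.2, -3.5, 6.7]
width: 0.3
```

```bash
python3 st.py
```

```text
t 6.22 J [ 59.7   0.3 144.5] fJ [8.9 0.2 6.7] rot [-3.132  0.004 -1.203] xdir err
```

Request:
arm_command(
  rot=[
    [0,0,0],
    [0.2,-0.5,0],
    [0.2,-0.5,0],
  ],
  slide=[
    [4.3,1.7,0.5],
    [4.3,1.7,0.5],
    [4.3,1.7,0.5],
  ],
  gripper=[0,0,0],
)

```text
clock: 6.47
eef_pos: [528.3, 57.4, 144.3]
tool_rot: [-3.136, 0.007, -1.205]
force: [-10.9, -2.9, 7.3]
width: 0.1
```

```bash
python3 - <<'E'
import st
from h import *
im,d,c=snap('side','side3'); cv2.imwrite('pics/side3c.png',cv2.resize(cv2.cvtColor(im,4)[130:310,170:390],None,fx=3,fy=3,interpolation=2))
import importlib; importlib.reload(st)
E
```

```text
t 6.47 J [ 57.2   0.2 144.3] fJ [11.2 -1.4  7.3] rot [-3.136  0.007 -1.205] xdir err
t 6.52 J [ 57.2   0.2 144.3] fJ [ 9.7 -0.7  7.1] rot [-3.136  0.007 -1.205] xdir err
```

View pics/side3c.png

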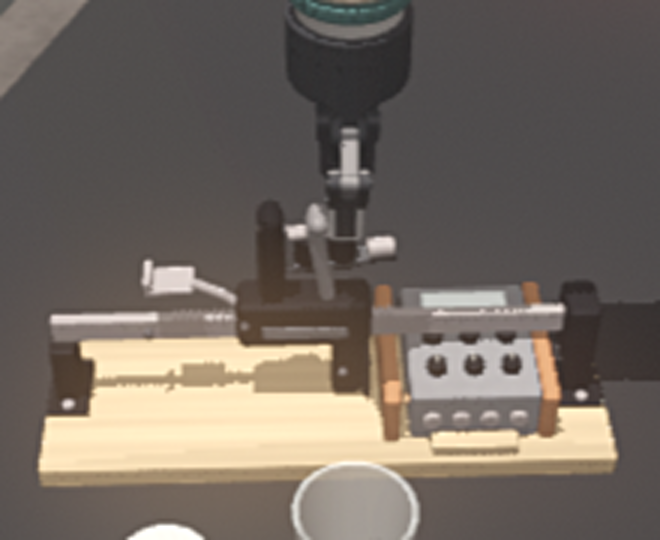

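The picture shows the trigger leaning back towards the handle (tip at 317,215) with the finger in front of it. The jaw has just begun to move, so this pull is driving it. I'll raise the finger slightly to bear on the tip and carry on.

Request:
arm_command(
  rot=[
    [0,0,0.3],
    [0.2,-0.5,0.3],
    [0.2,-0.5,0],
  ],
  slide=[
    [4.3,1.7,3],
    [4.6,1.9,3],
    [4.6,1.9,3],
  ],
  gripper=[0,0,0],
)

```text
clock: 6.77
eef_pos: [526.8, 57.4, 147.5]
tool_rot: [3.133, 0.01, -1.196]
force: [-7.1, -3.3, -6.0]
width: -0.1
```

```bash
python3 st.py
```

```text
t 6.77 J [ 58.7  -0.4 147.5] fJ [ 7.8  0.4 -6. ] rot [ 3.133  0.01  -1.196] xdir err
```

Request:
arm_command(
  rot=[
    [0.2,-0.6,0],
    [0.3,-0.8,0],
    [0.3,-0.8,0],
  ],
  slide=[
    [5,2,1],
    [5,2,1],
    [5,2,1],
  ],
  gripper=[0,0,0],
)

```text
clock: 7.02
eef_pos: [528.7, 58.2, 147.0]
tool_rot: [-3.138, 0.012, -1.198]
force: [-11.0, -4.1, 4.9]
width: 0.1
```

```bash
python3 st.py
```

```text
t 7.02 J [ 56.6  -0.4 147. ] fJ [11.7 -0.3  4.9] rot [-3.138  0.012 -1.198] xdir err
```

Request:
arm_command(
  rot=[
    [0.2,-0.6,0],
    [0.3,-0.8,0],
    [0.3,-0.8,0],
  ],
  slide=[
    [5.6,2.3,1],
    [5.6,2.3,1],
    [5.6,2.3,1],
  ],
  gripper=[0,0,0],
)

```text
clock: 7.27
eef_pos: [533.4, 60.2, 146.2]
tool_rot: [-3.122, 0.014, -1.2]
force: [-8.6, -3.9, -0.7]
width: 0.2
```

```bash
python3 st.py
```

```text
t 7.27 J [ 51.5  -0.5 146.2] fJ [ 9.4  0.4 -0.7] rot [-3.122  0.014 -1.2  ] xdir err
```

Request:
arm_command(
  rot=[
    [0,0,0],
    [0,0,0],
    [0,0,0],
  ],
  slide=[
    [5.6,2.3,1],
    [5.6,2.3,1],
    [5.6,2.3,1],
  ],
  gripper=[0,0,0],
)

```text
clock: 7.52
eef_pos: [536.1, 61.4, 145.4]
tool_rot: [3.131, 0.016, -1.203]
force: [-11.2, -4.6, 4.9]
width: 0.2
```

```bash
python3 st.py
```

```text
t 7.52 J [ 48.5  -0.6 145.4] fJ [12.1  0.   4.9] rot [ 3.131  0.016 -1.203] xdir err
```

Request:
arm_command(
  rot=[
    [-0.6,-1.0,0.4],
    [0,-0.8,0.2],
    [0,-0.8,0],
  ],
  slide=[
    [5.6,2.3,1.5],
    [5.6,2.3,1.5],
    [5.6,2.3,1.5],
  ],
  gripper=[0,0,0],
)

```text
clock: 7.77
eef_pos: [536.6, 60.7, 145.4]
tool_rot: [3.132, -0.008, -1.196]
force: [-11.4, -5.0, 3.0]
width: 0.0
```

```bash
python3 - <<'E'
import st
from h import *
im,d,c=snap('side','side4'); cv2.imwrite('pics/side4c.png',cv2.resize(cv2.cvtColor(im,4)[130:310,170:390],None,fx=3,fy=3,interpolation=2))
E
```

```text
t 7.77 J [ 48.3   0.2 145.4] fJ [12.4  0.4  3. ] rot [ 3.132 -0.008 -1.196] xdir err
```

View pics/side4c.png

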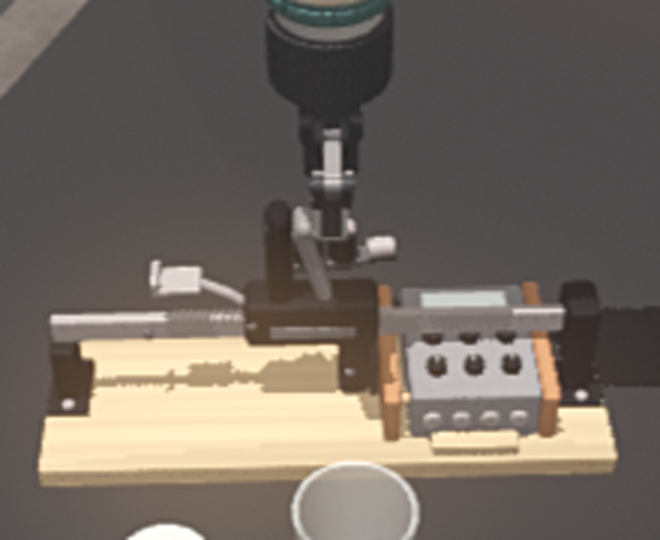

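```bash
cat > jaw.py <<'E'
from h import *
def jaw(f,n='side'):
    z=np.load(f'pics/{f}.npz'); c=get_calibration(n); J=toJ(cloud(z['d'],c)); ok=z['d']>0; im=z['im'].astype(int)
    x,y,zz=J[...,0],J[...,1],J[...,2]
    def p(m,q): 
        m=m&ok; return (int(m.sum()),np.percentile(x[m],q).round(1).tolist()) if m.sum()>3 else None
    print(f,'paddle lip/flat',p((zz>122)&(zz<132)&(x<-25)&(x>-150)&(abs(y)<16),[3,50,97]),
     'handle',p((zz>130)&(zz<186)&(x<42)&(x>-40)&(abs(y)<16)&(im.max(2)<70),[3,50,97]),
     'tip',p((zz>165)&(zz<190)&(x>5)&(abs(y)<16)&(im.min(2)>80),[3,50,97]),
     'cheek',p((abs(zz-62)<4)&(x>60)&(x<115)&(abs(y)>25)&(im[...,0]-im[...,2]>40),[3,50,97]))
E
python3 -c "
from jaw import jaw
for f in ['side0','side1','side3','side4']: jaw(f)"
```

```text
side0 paddle lip/flat (145, [-75.7, -60.7, -44.7]) handle (145, [-2.3, 6.8, 13.2]) tip (91, [48.5, 54.8, 62.6]) cheek (109, [82.7, 87.9, 93.5])
side1 paddle lip/flat (152, [-76.3, -60.4, -42.8]) handle (134, [-2.3, 6.9, 13.2]) tip (90, [48.5, 55.4, 62.6]) cheek (103, [82.6, 87.7, 93.3])
side3 paddle lip/flat (147, [-76.5, -61.1, -43.7]) handle (146, [1.4, 9.4, 16.7]) tip (125, [31.0, 40.5, 65.9]) cheek (104, [83.0, 88.2, 93.7])
side4 paddle lip/flat (149, [-70.2, -54.9, -37.6]) handle (139, [6.8, 14.6, 21.0]) tip (123, [23.1, 32.8, 58.1]) cheek (100, [82.9, 88.4, 93.5])
```

The first pull is complete: the tip's rear is against the handle, the paddle moved about 5.8 mm, and the cheek hasn't been touched yet. Now I'll let the trigger come forward.

Request:
arm_command(
  rot=[
    [0,0,0],
    [0.2,-0.3,0],
    [0,0,0],
    [0,0,0],
    [0,0,0],
  ],
  slide=[
    [-6,-2.4,0],
    [-12,-4.9,2],
    [-12,-4.9,2],
    [-5,-2,1],
    [0,0,0],
  ],
  gripper=[0,0,0,0,0],
)

```text
clock: 8.23
eef_pos: [501.3, 46.6, 149.6]
tool_rot: [-3.142, -0.008, -1.195]
force: [0.1, -0.1, 0.9]
width: -0.2
```

```bash
python3 - <<'E'
import st
from h import *
im,d,c=snap('side','side5')
from jaw import jaw; jaw('side5')
E
```

```text
t 8.23 J [8.630e+01 1.000e-01 1.496e+02] fJ [-0.   0.1  0.9] rot [-3.142 -0.008 -1.195] xdir err
side5 paddle lip/flat (151, [-70.3, -54.9, -36.7]) handle (131, [3.6, 12.9, 19.1]) tip (124, [54.4, 63.7, 95.1]) cheek (107, [83.0, 88.1, 93.5])
```

Request:
arm_command(
  rot=[
    [0,0,0],
    [0,0,0],
    [0.1,-0.3,0],
    [0.1,-0.3,0],
    [0.1,-0.3,0],
  ],
  slide=[
    [4,1.6,0],
    [3,1.2,0],
    [3,1.2,0],
    [3,1.2,0],
    [4,1.6,0],
  ],
  gripper=[0,0,0,0,0],
)

```text
clock: 8.7
eef_pos: [520.2, 54.1, 149.5]
tool_rot: [-3.127, -0.008, -1.195]
force: [-9.1, -3.0, 5.3]
width: -0.1
```

```bash
python3 st.py
```

```text
t 8.7 J [ 66.    0.2 149.5] fJ [ 9.5 -0.6  5.3] rot [-3.127 -0.008 -1.195] xdir err
```

Request:
arm_command(
  rot=[
    [0,0,0],
    [0,0,0],
    [0.1,-0.3,0],
  ],
  slide=[
    [5.6,2.3,1],
    [5.6,2.3,1],
    [5.6,2.3,1],
  ],
  gripper=[0,0,0],
)

```text
clock: 8.95
eef_pos: [523.8, 55.7, 149.3]
tool_rot: [3.131, -0.006, -1.197]
force: [-11.3, -4.7, 6.5]
width: 0.1
```

```bash
python3 st.py
```

```text
t 8.95 J [6.200e+01 1.000e-01 1.493e+02] fJ [12.3  0.1  6.5] rot [ 3.131 -0.006 -1.197] xdir err
```

Request:
arm_command(
  rot=[
    [0.2,-0.6,0],
    [0.2,-0.6,0],
    [0.2,-0.6,0],
  ],
  slide=[
    [5.6,2.3,1.5],
    [5.6,2.3,1.5],
    [5.6,2.3,1.5],
  ],
  gripper=[0,0,0],
)

```text
clock: 9.2
eef_pos: [525.4, 56.4, 149.2]
tool_rot: [3.13, -0.005, -1.2]
force: [-10.1, -5.6, 4.2]
width: 0.3
```

```bash
python3 st.py
```

```text
t 9.2 J [6.030e+01 1.000e-01 1.492e+02] fJ [11.4  1.4  4.2] rot [ 3.13  -0.005 -1.2  ] xdir err
```

Request:
arm_command(
  rot=[
    [0.4,-1.0,0],
    [0.4,-1.0,0],
    [0.4,-1.0,0],
  ],
  slide=[
    [6,2.4,1.5],
    [6,2.4,1.5],
    [6,2.4,1.5],
  ],
  gripper=[0,0,0],
)

```text
clock: 9.45
eef_pos: [526.9, 57.1, 148.8]
tool_rot: [-3.134, -0.001, -1.202]
force: [-11.1, -4.1, 3.8]
width: -0.3
```

```bash
python3 st.py
```

```text
t 9.45 J [ 5.870e+01 -1.000e-01  1.488e+02] fJ [11.8 -0.3  3.8] rot [-3.134e+00 -1.000e-03 -1.202e+00] xdir err
```

Request:
arm_command(
  rot=[
    [0.3,-0.7,0.2],
    [0.3,-0.7,0.2],
    [0.2,-0.5,0],
  ],
  slide=[
    [6.6,2.7,1.5],
    [6.6,2.7,1.5],
    [6.6,2.7,1.5],
  ],
  gripper=[0,0,0],
)

```text
clock: 9.7
eef_pos: [529.0, 58.0, 148.3]
tool_rot: [-3.135, 0.003, -1.198]
force: [-10.9, -4.5, 4.0]
width: 0.0
```

```bash
python3 st.py
```

```text
t 9.7 J [ 5.640e+01 -1.000e-01  1.483e+02] fJ [11.8  0.1  4. ] rot [-3.135e+00  3.000e-03 -1.198e+00] xdir err
```

Steady at about 12 N. I'll continue with five rows.

Request:
arm_command(
  rot=[
    [0.2,-0.5,0],
    [0.2,-0.5,0],
    [0.2,-0.5,0.2],
    [0.2,-0.5,0],
    [0.2,-0.5,0],
  ],
  slide=[
    [6.6,2.7,1.5],
    [6.6,2.7,1.5],
    [6.6,2.7,1.5],
    [6.6,2.7,1.5],
    [6.6,2.7,1.5],
  ],
  gripper=[0,0,0,0,0],
)

```text
clock: 10.12
eef_pos: [530.2, 58.7, 148.1]
tool_rot: [3.125, 0.01, -1.2]
force: [-11.9, -5.4, 5.5]
width: -0.3
```

```bash
python3 - <<'E'
import st
from h import *
im,d,c=snap('side','side6')
from jaw import jaw; jaw('side6')
E
```

```text
t 10.12 J [ 55.   -0.3 148.1] fJ [13.1  0.5  5.5] rot [ 3.125  0.01  -1.2  ] xdir err
side6 paddle lip/flat (149, [-64.3, -48.4, -32.6]) handle (146, [11.1, 19.0, 26.5]) tip (118, [28.9, 38.6, 64.0]) cheek (97, [85.9, 92.2, 97.1])
```

Request:
arm_command(
  rot=[
    [0.2,-0.6,0],
    [0.2,-0.3,0],
    [0,0,0],
    [0,0,0],
    [0,0,0],
  ],
  slide=[
    [-6,-2.4,0],
    [-12,-4.9,1],
    [-12,-4.9,1],
    [-5,-2,1],
    [0,0,0],
  ],
  gripper=[0,0,0,0,0],
)

```text
clock: 10.58
eef_pos: [494.3, 44.4, 149.3]
tool_rot: [3.141, 0.011, -1.199]
force: [-0.2, 0.9, -1.0]
width: -0.2
```

```bash
python3 - <<'E'
import st
from h import *
im,d,c=snap('side','side7')
from jaw import jaw; jaw('side7')
im,d,c=snap('top','top7')
jaw('top0','top');jaw('top7','top')
E
```

```text
t 10.58 J [ 93.6  -0.5 149.3] fJ [-0.2 -0.9 -1. ] rot [ 3.141  0.011 -1.199] xdir err
side7 paddle lip/flat (145, [-64.5, -49.0, -31.3]) handle (146, [9.4, 17.8, 24.8]) tip (133, [60.1, 69.6, 103.1]) cheek (101, [86.3, 91.9, 97.1])
top0 paddle lip/flat (233, [-73.6, -59.0, -42.0]) handle None tip (129, [49.6, 57.7, 64.4]) cheek (220, [83.6, 89.5, 98.1])
top7 paddle lip/flat (233, [-62.3, -47.9, -30.7]) handle None tip (11, [7.6, 8.7, 11.1]) cheek None
```

The jaw holds after two pulls: it has advanced about 11.4 mm, and the cheek is now about 4.5 mm off. Third pull, watching the force closely.

Request:
arm_command(
  rot=[
    [0,0,0],
    [0,0,0],
    [0.1,-0.3,0],
    [0.1,-0.3,0],
    [0.1,-0.3,0],
  ],
  slide=[
    [4,1.6,0],
    [4,1.6,0],
    [3,1.2,0],
    [3,1.2,0],
    [3,1.2,0],
  ],
  gripper=[0,0,0,0,0],
)

```text
clock: 11.1
eef_pos: [513.9, 52.5, 149.0]
tool_rot: [-3.128, 0.01, -1.198]
force: [-6.9, -2.9, 5.6]
width: 0.2
```

Request:
arm_command(
  rot=[
    [-0.4,-0.5,0],
    [0.1,-0.3,0],
    [0.1,-0.3,0],
  ],
  slide=[
    [4.5,1.8,1],
    [5,2,1],
    [5.6,2.3,1],
  ],
  gripper=[0,0,0],
)

```text
clock: 11.35
eef_pos: [516.4, 53.2, 148.8]
tool_rot: [-3.14, 0.002, -1.2]
force: [-12.5, -6.7, 8.4]
width: -0.1
```

```bash
python3 st.py
```

```text
t 11.35 J [ 69.9  -0.4 148.8] fJ [14.1  1.5  8.4] rot [-3.14e+00  2.00e-03 -1.20e+00] xdir err
```

Request:
arm_command(
  rot=[
    [0.2,-0.5,0],
    [0.2,-0.5,0],
    [0.2,-0.5,0],
  ],
  slide=[
    [6.2,2.5,1.5],
    [6.2,2.5,1.5],
    [6.2,2.5,1.5],
  ],
  gripper=[0,0,0],
)

```text
clock: 11.6
eef_pos: [516.1, 53.3, 149.1]
tool_rot: [3.131, 0.006, -1.203]
force: [-12.6, -5.7, 5.0]
width: 0.2
```

```bash
python3 st.py
```

```text
t 11.6 J [ 70.1  -0.5 149.1] fJ [13.8  0.6  5. ] rot [ 3.131  0.006 -1.203] xdir err
```

Request:
arm_command(
  rot=[
    [0.3,-0.8,0.2],
    [0.3,-0.8,0.2],
    [0.3,-0.8,0.2],
  ],
  slide=[
    [7,2.8,1.5],
    [7,2.8,1.5],
    [7,2.8,1.5],
  ],
  gripper=[0,0,0],
)

```text
clock: 11.85
eef_pos: [516.9, 53.6, 149.0]
tool_rot: [3.132, 0.009, -1.196]
force: [-14.0, -5.1, 5.9]
width: -0.0
```

```bash
python3 st.py
```

```text
t 11.85 J [ 69.3  -0.6 149. ] fJ [14.9 -0.5  5.9] rot [ 3.132  0.009 -1.196] xdir err
```

Request:
arm_command(
  rot=[
    [0.3,-0.8,0],
    [0.3,-0.8,0],
    [0.3,-0.8,0],
  ],
  slide=[
    [7.5,3,1.5],
    [7.5,3,1.5],
    [7.5,3,1.5],
  ],
  gripper=[0,0,0],
)

```text
clock: 12.1
eef_pos: [517.7, 54.1, 148.9]
tool_rot: [3.131, 0.013, -1.199]
force: [-14.1, -5.9, 7.4]
width: -0.1
```

```bash
python3 - <<'E'
import st
from h import *
im,d,c=snap('side','side8')
from jaw import jaw; jaw('side8')
E
```

```text
t 12.1 J [ 68.3  -0.7 148.9] fJ [15.3  0.2  7.4] rot [ 3.131  0.013 -1.199] xdir err
side8 paddle lip/flat (139, [-62.6, -48.6, -32.8]) handle (149, [11.4, 20.5, 26.8]) tip (120, [42.5, 50.4, 77.6]) cheek (92, [86.8, 92.8, 97.6])
```

Request:
arm_command(
  rot=[
    [-0.2,-1.0,0.1],
    [0.1,-0.8,0.1],
    [0.3,-0.8,0],
  ],
  slide=[
    [7.8,3.1,1.5],
    [7.8,3.1,1.5],
    [7.8,3.1,1.5],
  ],
  gripper=[0,0,0],
)

```text
clock: 12.4
eef_pos: [518.5, 54.1, 148.8]
tool_rot: [3.127, 0.004, -1.2]
force: [-14.5, -6.1, 7.4]
width: 0.3
```

```bash
python3 st.py
```

```text
t 12.4 J [ 67.5  -0.4 148.8] fJ [15.7  0.2  7.4] rot [ 3.127  0.004 -1.2  ] xdir err
```

Request:
arm_command(
  rot=[
    [0.4,-1.1,0.1],
    [0.4,-1.1,0.1],
    [0.4,-1.1,0],
    [0.4,-1.1,0],
  ],
  slide=[
    [7.8,3.1,2],
    [7.8,3.1,2],
    [7.8,3.1,2],
    [7.8,3.1,2],
  ],
  gripper=[0,0,0,0],
)

```text
clock: 12.73
eef_pos: [518.7, 54.3, 148.8]
tool_rot: [-3.14, 0.008, -1.201]
force: [-12.7, -5.6, 4.1]
width: 0.3
```

```bash
python3 st.py
```

```text
t 12.73 J [ 67.3  -0.6 148.8] fJ [13.9  0.4  4.1] rot [-3.14   0.008 -1.201] xdir err
```

Request:
arm_command(
  rot=[
    [0.2,-0.7,0.1],
    [0.2,-0.7,0.1],
    [0.2,-0.7,0],
    [0.2,-0.7,0],
  ],
  slide=[
    [8.3,3.4,2],
    [8.3,3.4,2],
    [8.3,3.4,2],
    [8.3,3.4,2],
  ],
  gripper=[0,0,0,0],
)

```text
clock: 13.07
eef_pos: [518.6, 54.4, 148.9]
tool_rot: [3.123, 0.009, -1.204]
force: [-15.1, -6.1, 5.8]
width: -0.0
```

```bash
python3 - <<'E'
import st
from h import *
im,d,c=snap('side','side9')
from jaw import jaw; jaw('side9')
E
```

```text
t 13.07 J [ 67.4  -0.7 148.9] fJ [16.3 -0.   5.8] rot [ 3.123  0.009 -1.204] xdir err
side9 paddle lip/flat (141, [-64.6, -48.9, -34.6]) handle (145, [11.8, 20.6, 26.8]) tip (116, [40.9, 50.3, 75.7]) cheek (91, [87.4, 93.9, 98.0])
```

```bash
python3 - <<'E'
from h import *
im,d,c=snap('side','side10'); bgr=cv2.cvtColor(im,4)
a=cv2.resize(cv2.imread('pics/side0.png')[215:285,280:365],None,fx=4.5,fy=4.5,interpolation=2)
b=cv2.resize(bgr[215:285,280:365],None,fx=4.5,fy=4.5,interpolation=2)
cv2.imwrite('pics/cmp10.png',np.hstack([a,b]))
z=np.load('pics/side10.npz'); J=toJ(cloud(z['d'],c))
for f in ['side0','side7','side10']:
    z=np.load(f'pics/{f}.npz'); J=toJ(cloud(z['d'],c)); im=z['im'].astype(int)
    m=(im[...,0]-im[...,2]>40)&(J[...,2]>30)&(J[...,2]<67)&(J[...,0]>70)&(J[...,0]<115)&(J[...,1]<-52)&(J[...,1]>-62)
    print(f,m.sum(),np.percentile(J[m][:,0],[5,50,95]).round(1))
E
```

```text
side0 63 [82.6 87.9 92.9]
side7 71 [86.2 91.8 96.8]
side10 65 [88.1 92.8 98.5]
```

View pics/cmp10.png

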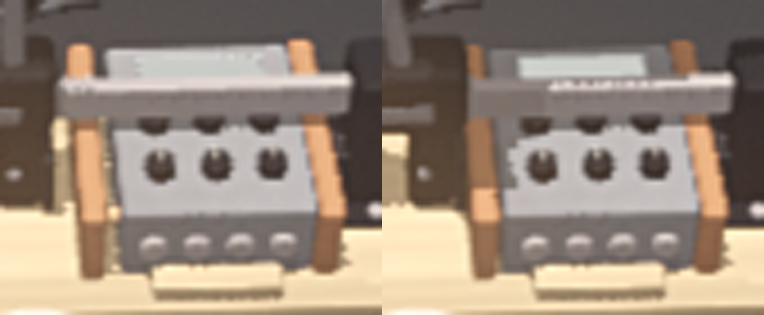

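The comparison (right half) shows a gap of about 2–3 mm still between cheek and case, around (499,230). The trigger is also only a bit over half pulled, so this isn't the end stop. I'll push a little harder, staying under 20 N.

Request:
arm_command(
  rot=[
    [0,-1.2,0.2],
    [0.4,-1.1,0.1],
    [0.4,-1.1,0],
  ],
  slide=[
    [8.3,3.4,2],
    [8.5,3.5,2],
    [8.5,3.5,2],
  ],
  gripper=[0,0,0],
)

```text
clock: 13.42
eef_pos: [522.6, 55.9, 148.1]
tool_rot: [3.138, 0.004, -1.202]
force: [-14.1, -6.9, 4.8]
width: -0.1
```

```bash
python3 st.py
```

```text
t 13.42 J [ 63.1  -0.5 148.1] fJ [15.7  1.1  4.8] rot [ 3.138  0.004 -1.202] xdir err
```

Request:
arm_command(
  rot=[
    [0.2,-0.6,0.1],
    [0.2,-0.6,0],
  ],
  slide=[
    [8.3,3.4,1.5],
    [8.3,3.4,1.5],
  ],
  gripper=[0,0],
)

```text
clock: 13.58
eef_pos: [523.1, 56.1, 147.9]
tool_rot: [3.126, 0.006, -1.203]
force: [-16.2, -7.1, 11.4]
width: -0.2
```

```bash
python3 st.py
```

```text
t 13.58 J [ 62.5  -0.5 147.9] fJ [17.7  0.6 11.4] rot [ 3.126  0.006 -1.203] xdir err
```

Request:
arm_command(
  rot=[
    [0.4,-1.0,0.1],
    [0.4,-1.0,0],
  ],
  slide=[
    [8,3.2,2.5],
    [8,3.2,2.5],
  ],
  gripper=[0,0],
)

```text
clock: 13.75
eef_pos: [522.3, 55.9, 148.4]
tool_rot: [3.127, 0.01, -1.204]
force: [-12.8, -5.7, -2.1]
width: -0.4
```

```bash
python3 - <<'E'
import st
from h import *
im,d,c=snap('side','side11')
from jaw import jaw; jaw('side11')
bgr=cv2.cvtColor(im,4)
a=cv2.resize(cv2.imread('pics/side10.png')[215:285,280:365],None,fx=4.5,fy=4.5,interpolation=2)
b=cv2.resize(bgr[215:285,280:365],None,fx=4.5,fy=4.5,interpolation=2)
cv2.imwrite('pics/cmp11.png',np.hstack([a,b]))
E
```

```text
t 13.75 J [ 63.4  -0.7 148.4] fJ [14.   0.5 -2.1] rot [ 3.127  0.01  -1.204] xdir err
side11 paddle lip/flat (136, [-60.3, -44.6, -30.4]) handle (137, [14.6, 22.6, 28.9]) tip (121, [37.9, 47.0, 71.7]) cheek (106, [89.8, 96.2, 101.5])
```

View pics/cmp11.png

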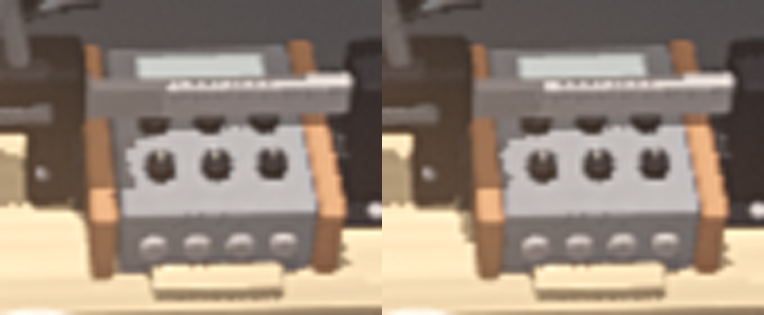

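The cheek now measures 89.8 to 101.5 (home is 90 to 102) and the gap looks closed. One short confirmation push, staying under 20 N, will show whether the trigger is firm.

Request:
arm_command(
  rot=[
    [0,-1.3,0.2],
    [0.4,-1.0,0],
  ],
  slide=[
    [8.5,3.4,1],
    [8.7,3.5,1],
  ],
  gripper=[0,0],
)

```text
clock: 13.97
eef_pos: [523.3, 56.4, 147.0]
tool_rot: [3.133, 0.005, -1.203]
force: [-17.4, -7.3, 13.1]
width: -0.1
```

```bash
python3 st.py
```

```text
t 13.97 J [ 62.2  -0.7 147. ] fJ [18.9  0.3 13.1] rot [ 3.133  0.005 -1.203] xdir err
```

At 18.9 N the finger moved only 0.3 mm further than at 17.7 N, so the trigger is firm and I'm stopping here. I'll let it forward, lift clear and check.

Request:
arm_command(
  rot=[
    [0,-0.3,0],
    [0,0,0],
    [0,0,0],
    [0,0,0],
    [0,0,0],
  ],
  slide=[
    [-6,-2.4,0],
    [-14,-5.6,0],
    [-14,-5.6,0],
    [-8,-3,0],
    [0,0,0],
  ],
  gripper=[0,0,0,0,0],
)

```text
clock: 14.38
eef_pos: [479.0, 39.2, 145.9]
tool_rot: [3.136, 0.003, -1.203]
force: [-1.4, 0.4, 0.0]
width: -0.1
```

Request:
arm_command(
  rot=[
    [0,0,0],
    [0,0,0],
    [0,0,0],
    [0,0,0],
  ],
  slide=[
    [0,0,25],
    [0,0,25],
    [0,0,10],
    [0,0,0],
  ],
  gripper=[0,0,0,0],
)

```text
clock: 14.72
eef_pos: [483.2, 41.4, 208.1]
tool_rot: [3.141, 0.003, -1.202]
force: [0.2, 0.0, -0.3]
width: 0.3
```

```bash
python3 - <<'E'
import st
from h import *
im,d,c=snap('side','side12')
from jaw import jaw; jaw('side12')
im,d,c=snap('wrist','wrist12')
J=toJ(cloud(d,c)); im=im.astype(int)
m=(im[...,0]-im[...,2]>40)&(abs(J[...,2]-62)<4)&(J[...,0]>70)&(J[...,0]<120)&(abs(J[...,1])>22)&(abs(J[...,1])<60)
print(m.sum(),np.percentile(J[m][:,0],[3,50,97]))
E
```

```text
t 14.72 J [105.1  -1.8 208.1] fJ [-0.2  0.  -0.3] rot [ 3.141e+00  3.000e-03 -1.202e+00] xdir err
side12 paddle lip/flat (141, [-60.3, -44.5, -28.6]) handle (132, [14.6, 22.5, 28.9]) tip (91, [64.5, 71.6, 79.7]) cheek (106, [89.6, 96.3, 101.9])
882 [ 91.93388558  97.24016698 103.7123828 ]
```

View pics/wrist12.png

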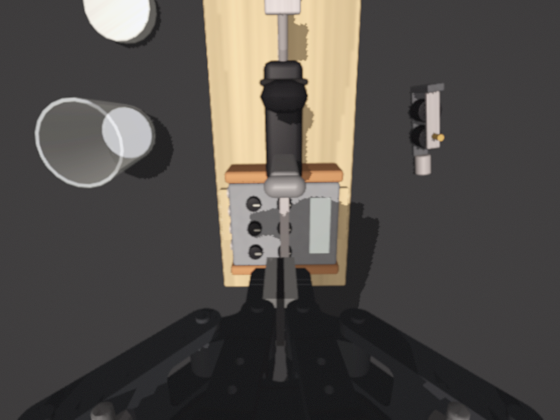

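The wrist view shows the cheek (row ~173) tight against the case with no board strip between them, and it stayed there with the trigger released. Next I'll go over to the paddle at jig x ≈ -45.

Request:
arm_command(
  rot=[
    [0,0,0.3],
    [0,0,0.3],
    [0,0,0],
    [0,0,0],
    [0,0,0],
  ],
  slide=[
    [30,11.5,0],
    [35,14,0],
    [35,14,0],
    [28,11,0],
    [0,0,0],
  ],
  gripper=[0,0,0,0,0],
)

```text
clock: 15.23
eef_pos: [610.5, 93.2, 200.0]
tool_rot: [3.129, 0.006, -1.193]
force: [0.6, 0.6, 0.1]
width: -0.1
```

```bash
python3 st.py
```

```text
t 15.23 J [-32.4  -2.3 200. ] fJ [-0.8 -0.4  0.1] rot [ 3.129  0.006 -1.193] xdir err
```

Request:
arm_command(
  rot=[
    [0.2,-0.6,0],
    [0,0,0],
    [0,0,0],
    [0,0,0],
    [0,0,0],
  ],
  slide=[
    [11,2.6,0],
    [0,0,0],
    [0,0,-20],
    [0,0,-25],
    [0,0,0],
  ],
  gripper=[0,0,0,0,0],
)

```text
clock: 15.65
eef_pos: [620.1, 97.1, 147.0]
tool_rot: [3.133, 0.008, -1.191]
force: [-1.2, -0.1, -0.7]
width: 0.0
```

```bash
python3 st.py
```

```text
t 15.65 J [-42.7  -2.3 147. ] fJ [ 1.2 -0.3 -0.7] rot [ 3.133  0.008 -1.191] xdir err
```

Request:
arm_command(
  rot=[
    [0.1,-0.3,0],
    [0,0,0],
    [0,0,0],
    [0,0,0],
    [0,0,0],
  ],
  slide=[
    [2,-2,0],
    [0,0,-15],
    [0,0,-8],
    [0,0,-4],
    [0,0,0],
  ],
  gripper=[0,0,0,0,0],
)

```text
clock: 16.07
eef_pos: [620.8, 93.4, 120.6]
tool_rot: [3.137, 0.007, -1.192]
force: [-1.1, -0.3, -0.2]
width: -0.2
```

```bash
python3 - <<'E'
import st
from h import *
im,d,c=snap('side','side13'); cv2.imwrite('pics/side13c.png',cv2.resize(cv2.cvtColor(im,4)[130:310,170:390],None,fx=3,fy=3,interpolation=2))
E
```

```text
t 16.07 J [-42.    1.4 120.6] fJ [ 1.1 -0.1 -0.2] rot [ 3.137  0.007 -1.192] xdir err
```

View pics/side13c.png

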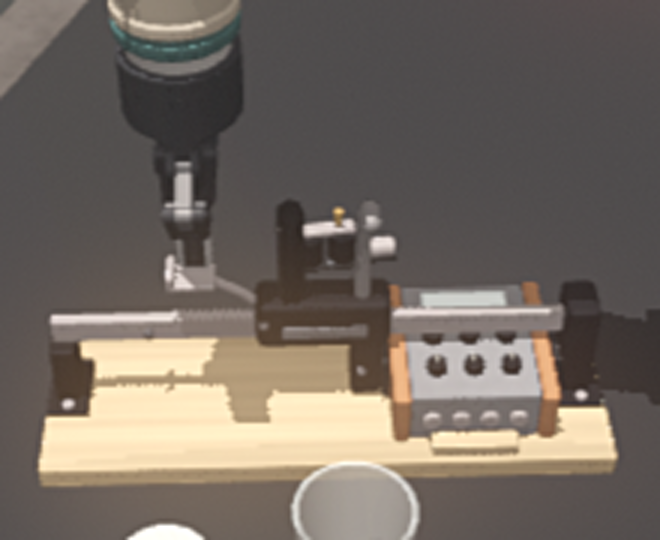

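The fingertips stand just above the paddle, over its flat (crop ~(195,265)), with the lip behind them. Now I'll press down.

Request:
arm_command(
  rot=[
    [0,0,0],
    [0,0,0],
    [0,0,0],
    [0,0,0],
    [0,0,0],
  ],
  slide=[
    [1,0,-4],
    [0,0,-4],
    [0,0,-3],
    [1,0.4,-3],
    [1,0.4,-3],
  ],
  gripper=[0,0,0,0,0],
)

```text
clock: 16.53
eef_pos: [626.8, 94.6, 106.7]
tool_rot: [-3.139, 0.006, -1.192]
force: [0.4, 1.1, 4.2]
width: 0.4
```

```bash
python3 st.py
```

```text
t 16.53 J [-48.    2.6 106.7] fJ [-0.7 -0.9  4.2] rot [-3.139  0.006 -1.192] xdir err
```

Request:
arm_command(
  rot=[
    [0,0,0],
    [0,0,0],
    [0,0,0],
    [0,0,0],
  ],
  slide=[
    [1,0.8,-4],
    [1,0.8,-4],
    [1,0.8,-4],
    [1,0.8,-4],
  ],
  gripper=[0,0,0,0],
)

```text
clock: 16.87
eef_pos: [637.8, 98.8, 97.2]
tool_rot: [-3.125, 0.002, -1.192]
force: [-3.7, 0.4, 35.6]
width: -0.2
```

```bash
python3 st.py
```

```text
t 16.87 J [-59.8   2.8  97.2] fJ [ 3.3 -1.8 35.6] rot [-3.125e+00  2.000e-03 -1.192e+00] xdir err
```

Too much downward force (35.6 N), because the vertical axis is stiffer. I'll ease off at once.

Request:
arm_command(
  rot=[
    [0,0,0],
  ],
  slide=[
    [0,0,0.5],
  ],
  gripper=[0],
)

```text
clock: 16.95
eef_pos: [639.8, 99.6, 100.1]
tool_rot: [-3.121, 0.002, -1.192]
force: [-1.4, -0.1, 3.7]
width: 0.3
```

```bash
python3 - <<'E'
import st
from h import *
im,d,c=snap('side','side14'); cv2.imwrite('pics/side14c.png',cv2.resize(cv2.cvtColor(im,4)[130:310,170:390],None,fx=3,fy=3,interpolation=2))
E
```

```text
t 16.95 J [-61.9   2.8 100.1] fJ [ 1.3 -0.5  3.7] rot [-3.121e+00  2.000e-03 -1.192e+00] xdir err
```

View pics/side14c.png

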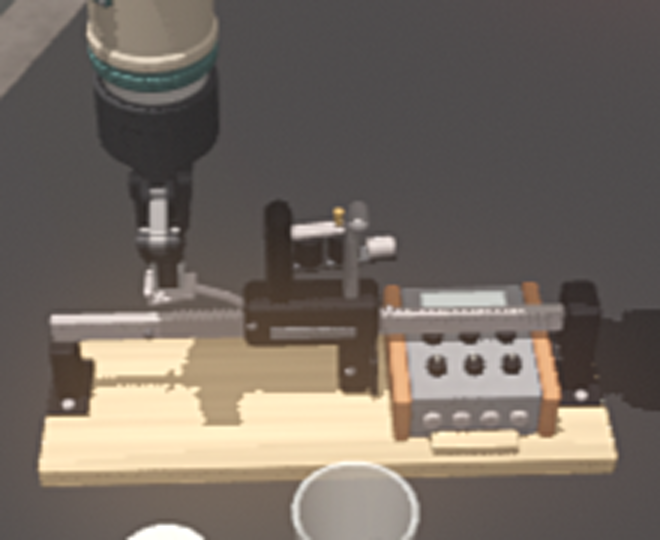

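The jaw is already free and has come back about 7 mm, with the fingers against the lip. I'll hold a gentle downward force and slide back.

Request:
arm_command(
  rot=[
    [-0.2,0.5,0],
    [0,0,0],
  ],
  slide=[
    [3,1.6,-1.5],
    [3,1.6,-1],
  ],
  gripper=[0,0],
)

```text
clock: 17.17
eef_pos: [644.9, 101.6, 98.5]
tool_rot: [-3.133, 0.001, -1.193]
force: [-2.4, -1.7, 11.2]
width: 0.1
```

```bash
python3 st.py
```

```text
t 17.17 J [-67.4   2.8  98.5] fJ [ 2.9  0.7 11.2] rot [-3.133e+00  1.000e-03 -1.193e+00] xdir err
```

Request:
arm_command(
  rot=[
    [0,0,0],
    [0,0,0],
    [0,0,0],
  ],
  slide=[
    [4,1.7,-0.7],
    [4,1.7,-0.7],
    [4,1.7,-0.7],
  ],
  gripper=[0,0,0],
)

```text
clock: 17.42
eef_pos: [657.3, 106.6, 98.5]
tool_rot: [-3.135, 0.0, -1.193]
force: [-3.7, -1.1, 10.9]
width: -0.0
```

```bash
python3 st.py
```

```text
t 17.42 J [-80.8   2.8  98.5] fJ [ 3.8 -0.4 10.9] rot [-3.135  0.    -1.193] xdir err
```

Working well.

Request:
arm_command(
  rot=[
    [0,0,0],
    [0,0,0],
    [0,0,0],
    [0,0,0],
    [0,0,0],
  ],
  slide=[
    [4,1.8,-0.7],
    [4,1.8,-0.7],
    [4,1.8,-0.7],
    [4,1.8,-0.7],
    [4,1.8,-0.7],
  ],
  gripper=[0,0,0,0,0],
)

```text
clock: 17.83
eef_pos: [678.7, 115.2, 98.5]
tool_rot: [-3.137, -0.001, -1.194]
force: [-2.9, -1.1, 9.8]
width: 0.5
```

```bash
python3 st.py
```

```text
t 17.83 J [-103.9    2.9   98.5] fJ [ 3.1 -0.1  9.8] rot [-3.137e+00 -1.000e-03 -1.194e+00] xdir err
```

Request:
arm_command(
  rot=[
    [0,0,0],
    [0,0,0],
    [0,0,0],
    [0,0,0],
    [0,0,0],
  ],
  slide=[
    [4,1.8,-0.7],
    [4,1.8,-0.7],
    [4,1.8,-0.7],
    [3,1.3,-0.7],
    [3,1.3,-0.7],
  ],
  gripper=[0,0,0,0,0],
)

```text
clock: 18.25
eef_pos: [698.5, 123.0, 98.6]
tool_rot: [-3.139, -0.003, -1.194]
force: [-3.1, -0.1, 9.9]
width: 0.0
```

```bash
python3 st.py
```

```text
t 18.25 J [-125.2    3.    98.6] fJ [ 2.9 -1.1  9.9] rot [-3.139e+00 -3.000e-03 -1.194e+00] xdir err
```

Request:
arm_command(
  rot=[
    [0,0,0],
    [0,0,0],
    [0,0,0],
  ],
  slide=[
    [3,1.2,-0.7],
    [3,1.2,-0.7],
    [3,1.2,-0.7],
  ],
  gripper=[0,0,0],
)

```text
clock: 18.5
eef_pos: [703.0, 124.8, 97.8]
tool_rot: [3.131, -0.003, -1.194]
force: [-12.0, -3.6, 17.5]
width: -0.3
```

```bash
python3 st.py
```

```text
t 18.5 J [-130.     3.1   97.8] fJ [12.5 -1.1 17.5] rot [ 3.131e+00 -3.000e-03 -1.194e+00] xdir err
```

The stop is reached (12.5 N at x = -130, as predicted). I'll lift off.

Request:
arm_command(
  rot=[
    [0,0,0],
    [0,0,0],
    [0,0,0],
    [0,0,0],
    [0,0,0],
  ],
  slide=[
    [0,0,1],
    [-1,-0.4,6],
    [0,0,15],
    [0,0,30],
    [0,0,30],
  ],
  gripper=[0,0,0,0,0],
)

```text
clock: 18.92
eef_pos: [691.0, 121.4, 169.7]
tool_rot: [3.1, 0.001, -1.194]
force: [0.7, -0.3, 0.3]
width: -0.3
```

Request:
arm_command(
  rot=[
    [0,0,0],
    [0,0,0],
    [0,0,0],
    [0,0,0],
    [0,0,0],
  ],
  slide=[
    [0,0,35],
    [0,0,35],
    [0,0,20],
    [0,0,0],
    [0,0,0],
  ],
  gripper=[0,0,0,0,0],
)

```text
clock: 19.33
eef_pos: [692.9, 123.5, 265.9]
tool_rot: [3.105, 0.001, -1.193]
force: [0.6, 0.2, -1.1]
width: -0.2
```

```bash
python3 - <<'E'
import st
from h import *
im,d,c=snap('side','side20')
from jaw import jaw; jaw('side0'); jaw('side12'); 
cv2.imwrite('pics/side20c.png',cv2.resize(cv2.cvtColor(im,4)[130:345,170:390],None,fx=2.7,fy=2.7,interpolation=2))
z=np.load('pics/side20.npz'); J=toJ(cloud(d,c)); x,y,zz=J[...,0],J[...,1],J[...,2]
for n,m in [('lipflat',(zz>122)&(zz<132)&(x<-80)&(x>-160)&(abs(y)<16)),('handle',(zz>130)&(zz<186)&(x>-80)&(x<-25)&(abs(y)<16)),('tip',(zz>165)&(zz<190)&(x>-30)&(x<40)&(abs(y)<16)),('cheek',(abs(zz-62)<4)&(x>60)&(x<115)&(abs(y)>25)&(im[...,0].astype(int)-im[...,2]>40))]:
    print(n,np.percentile(x[m],[3,50,97]).round(1))
im,d,c=snap('top','top20')
E
```

```text
t 19.33 J [-120.2    0.6  265.9] fJ [-0.6 -0.  -1.1] rot [ 3.105e+00  1.000e-03 -1.193e+00] xdir err
side0 paddle lip/flat (145, [-75.7, -60.7, -44.7]) handle (145, [-2.3, 6.8, 13.2]) tip (91, [48.5, 54.8, 62.6]) cheek (109, [82.7, 87.9, 93.5])
side12 paddle lip/flat (141, [-60.3, -44.5, -28.6]) handle (132, [14.6, 22.5, 28.9]) tip (91, [64.5, 71.6, 79.7]) cheek (106, [89.6, 96.3, 101.9])
lipflat [-135.8 -120.5 -103. ]
handle [-62.8 -53.2 -45.1]
tip [-10.4  -3.5   3.5]
cheek [ 89.7  95.4 101.5]
```

View pics/side20c.png

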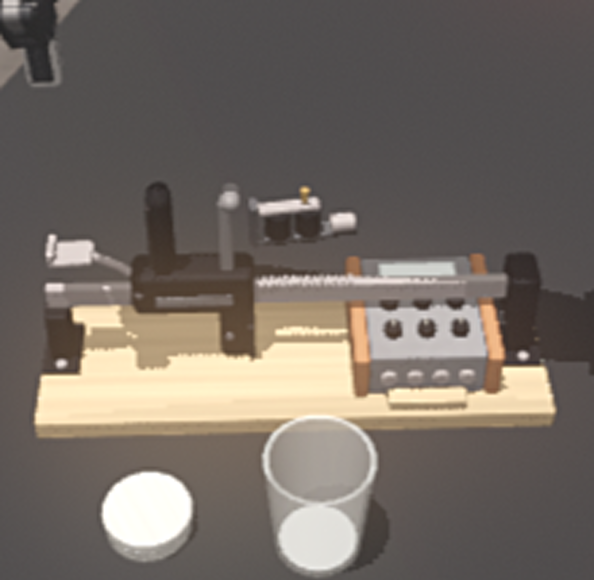

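```bash
python3 - <<'E'
from h import *
a=cv2.imread('pics/top0.png',0);b=cv2.imread('pics/top20.png',0)
for n,(u0,v0,u1,v1) in {'cup':(155,230,215,290),'tin':(158,178,200,222),'machine':(322,172,364,232)}.items():
    A=a[v0:v1,u0:u1];B=b[v0:v1,u0:u1]; print(n,cv2.phaseCorrelate(A.astype(float),B.astype(float)),cv2.absdiff(A,B).mean())
cv2.imwrite('pics/cmp20.png',np.hstack([cv2.resize(cv2.imread(f'pics/{f}.png')[100:340,150:370],None,fx=1.8,fy=1.8,interpolation=2) for f in('top0','top20')]))
E
```

```text
cup ((-16.453745847845113, -23.813319083115417), 0.02493433084901209) 90.08638888888889
tin ((4.433691306921602, 1.7241552201944188), -0.04118715234459703) 83.50974025974025
machine ((0.47855894863407045, 0.03276913529136394), 0.9602387861489851) 2.1003968253968255
```

View pics/cmp20.png

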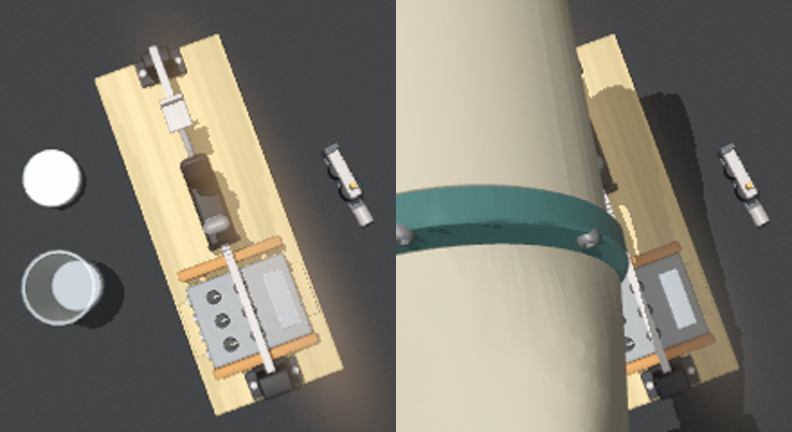

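```bash
python3 - <<'E'
from h import *
a=cv2.imread('pics/side0.png',0);b=cv2.imread('pics/side20.png',0)
for n,(u0,v0,u1,v1) in {'cup':(262,280,315,345),'tin':(200,300,248,342),'fixedcheek':(345,222,372,282)}.items():
    A=a[v0:v1,u0:u1];B=b[v0:v1,u0:u1]; print(n,cv2.phaseCorrelate(A.astype(float),B.astype(float)),cv2.absdiff(A,B).mean())
print(ctrl.finish_job())
E
```

```text
cup ((0.007427443343782869, 0.006337707228148304), 1.0040447586689667) 3.606966618287373
tin ((-0.013079000675340069, 0.4727190891677395), 1.0060211482601156) 2.4573412698412698
fixedcheek ((0.5012623199637272, 0.02977772671017931), 0.8576633194980838) 7.851234567901234
the job is handed in; nothing more can be done
None
```

The cheek is pressed home and the jaw is back at its stop. I handed the job in at about 19.5 s of the 72 s allowed; it gave no verdict. The one reading over a limit was 35.6 N on the paddle, against "never over 35 N".

**What I did:** I pulled the trigger three times with the closed fingers. The third pull went firm part-way, at about 19 N with almost no further motion, and I stopped there. I then pressed the release paddle and pushed the jaw back by its lip until it met its stop at about 12 N. Finally I lifted the arm clear.

**Last checks:**
- **Cheek:** its faces measure x ≈ 89.7 and 101.5 mm, where home is 90 and 102. No gap to the case was visible.
- **Jaw:** it came back about 75 mm, which puts the pad at about x = 15 mm, its rear stop.
- **Other things on the desk:** the cup and tin (side view) and the machine (top view) show no visible movement. The arm hid the cup and tin from the top camera at the end.

**What went wrong or disagreed:**
- **Paddle force:** the paddle reached its hard stop harder than I intended, giving that 35.6 N reading at the end of one step. I eased off at once and held about 10 N while sliding back, rising to 17.5 N as the jaw met its stop.
- **Fingertip position:** the real fingertips end about 22 mm above the reported tool point. My first approach passed over the trigger without touching it, and I allowed for the offset after that.

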